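# Seat a rail in the drilling stop

### The job

Get the gold rail tube ready for drilling: with the fingertips, gently push it along the table until its long side lies flat against the steel fence and its end butts against the red end stop. Only push it - do not pick it up, lift it or tip it - and leave everything else on the table where it is.

Things in the scene. Friction and masses are not known exactly. Their poses are not given: they have to be found in the camera images.
- rail: gold rectangular tube with black end plugs and black hole marks on top, lying loose on the table: 50 (its x) x 160 (its y) x 25 (z) mm, about 0.15 kg (varies); sides and closed ends flat and solid. Origin: centre of its underside. Starts clear of fence and stop, on the robot's side of the fence, up to 20 degrees out of line with it.
- jig: dark steel fence bar fixed to the table, 320 x 25 x 20 mm high, two bolt heads on top. Origin: on the table, mid-length of the long working face. y runs along the fence; x points away from the robot into the bar (it fills x 0 to 25 mm): the working face is the plane x = 0, the rail lies on its -x side. Up to 0.25 rad out of line with the robot's y axis.
- stop: red end stop with black knob (51 mm high), clamped rigidly on the fence; axes parallel to the jig's. Origin: on the table, inner corner of the stop's and fence's working faces. Stop face: plane y = 0, looks to -y, x -60 to 0 mm; block 30 mm deep, 20 high, strap over it to 27 high. With the rail seated, its origin is at x -25, y -80, z 0 mm here, axes parallel.
- offcut: bystander: plain silver tube, 50 x 110 x 25 mm, lying beyond the fence. Origin: centre of its underside
- canister: bystander: black bottle with white cap standing upright, diameter 64 mm, 170 mm tall. Origin: centre of its underside
- wheel: bystander: white toothed wheel lying flat, diameter 76 mm, 27 mm high. Origin: centre of its underside
- gearbox: bystander: grey block 50 x 50 x 35 mm with a short steel shaft up to 57 mm high. Origin: centre of its underside
- hub: bystander: stepped aluminium hub, diameter 40 mm, 30 mm high. Origin: centre of its underside
- driver: bystander: screwdriver with yellow handle, 170 mm long, lying along its own x. Origin: under its middle
- clamp: bystander: spring clamp lying flat, red handles to its -x, steel jaws to its +x, about 145 x 86 x 18 mm. Origin: under its pivot
Things that resemble listed ones, but are neither listed nor needed, are in the scene too. What is shaped like the stop but purple is not meant.

How it is judged (in metres and radians):
At the end, for the whole second after the job is handed in: The rail lies flat on the table and at rest, its long side within 3 mm of the fence and within 0.025 rad of parallel to it, and its end within 3 mm of the end stop's face (x of rail in the frame of stop between -0.028 and -0.022 m and y of rail in the frame of stop between -0.083 and -0.077 m and angle between the y axis of rail and the y axis of jig, either way round below 0.025 rad and height (world z) of rail below 0.003 m and angle between rail's own z axis and vertical below 0.05 rad and linear speed of rail below 0.01 m/s); the robot touches nothing.
It fails at once if the rail is lifted off the table (10 mm) or tipped (0.3 rad) (height (world z) of rail above 0.01 m or angle between rail's own z axis and vertical above 0.3 rad).
It fails at once if the rail is squeezed or rammed with more than 60 N (contact force between the fingers and rail above 60 N).
It fails at once if a bystander is moved by more than 15 mm or tipped over (distance of any of offcut, canister, wheel, gearbox, hub, driver, clamp from where it was at the start of the episode above 0.015 m or angle between canister's own z axis and vertical above 0.3 rad).
It also fails if it takes over 45 s, if anything falls off the work surface, if the arm or the gripper's body presses on something with over 40 N, if the wrist force passes 120 N, or if a joint passes its speed limit or range.

### The arm

A 6-joint arm with a two-finger parallel gripper is mounted at the origin on the work surface. World frame = base frame: x ahead of the robot, y to its left, z up, the work surface at z = 0. Lengths are in mm, angles in rad, forces in N, time in s.
With the tool pointing down it reaches from about 400 to 825 mm from the base axis. Payload 7 kg.
Tool frame: the origin (TCP) lies midway between the tips of the shut fingers; the grasp point (between the pads) lies 19 mm behind it (bot.pinch_z is the z of the grasp point in the tool frame, in mm); z points along the fingers, x is the direction in which the jaws open and shut, and the axes are right-handed (so a half turn about z gives the same grasp; the last joint's range is limited). The gripper opens to 88 mm and grips with 3 to 60 N. Pads are 19 mm wide; open, the fingers measure 130 mm over their backs; the gripper's body (78 mm by 193 mm) begins 47 mm behind the grasp point.
Start: joints at [1.598, 0.359, 0.012, 0, -1.224, -0.288], TCP at [174.061, 652.149, 226.561] pointing down, gripper open.
Joint ranges: [-3.07, 3.07], [-1.43, 2.12], [-1.02, 1.25], [-3.03, 1.67], [-3.05, -0], [-3.03, 3.03]. Speed limits (rad/s): [2.39, 2.39, 3.01, 3.14, 3.14, 3.14].

### API

Orientations are given as [roll, pitch, yaw] about the fixed x, y, z axes, in that order (R = Rz(yaw) Ry(pitch) Rx(roll)).
In Python, from cell import bot, snapshot, ticket gives the robot as it stands.
- The arm moves only by the tool move_arm, never from a script. Its argument "motion" is a list of rows, each a list of 7 numbers: the shift along the tool's x, y, z in cm, then the turn, a rotation vector about the tool's x, y, z in rad, then the closure, from -1 (fully open) to 1 (shut). In form: [[tx, ty, tz, ax, ay, az, grip], ...]. A call has 1 to 12 rows; each row is the pose to reach, as a shift and turn from the pose commanded when the call began, along the tool's axes at that moment; what a row does not reach only later rows make up. A row lasts 1/8 s, in which the tool goes at most 62.5 mm and 10.7 degrees, less where a joint would pass 70% of its speed; a pose out of reach is approached as far as the arm can. A call with a gripper value outside its range is refused whole. The fingers move at their own pace and stop on an object; the grip force is fixed at half the most. Time passes only in rows, so rows that repeat a pose let the fingers close. It gives the time, the measured TCP pose, the force and the opening at its end, in the units of the state.
- bot.read_state(): the state, without advancing time (a new reading comes with each control period).
- snapshot(name): name is "scene" or "side" or "wrist"; returns a dict with "img" (480x640x3 uint8, red, green, blue), "intrinsics" (3x3 intrinsics, pixels), "view" (4x4, takes a point from world to camera coordinates). Camera axes: x right, y down, z forward; pixel columns grow to the right and rows downward; lengths in mm; the calibration is good to about 2 mm. A picture is of the moment at which its call begins. There is no depth.
- ticket.finish_job(): hands the job in, once; it reports no verdict.
The state is a dict: "clock": time; "qpos": joint angles; "joint_velocities": joint speeds; "joint_torque": joint torques, N m; "position": TCP position; "tool_rot": TCP orientation; "contact_force": force on the tool from outside, world axes, zero at the start; "torque": the same for the moment, N m; "width": opening from 0.0 (shut) to 1.0 (fully open).
Only numpy, scipy, OpenCV 4.12 (cv2) and the standard library are available. Lean on these libraries where they do the work, as an engineer would, in place of code of your own. Each camera call takes 0.05 s, during which the arm holds its last target.

## Working session

There is one attempt and no reset: what is moved stays moved. The work goes in short steps, Python scripts to look and compute and a tool call to move; the robot and the scene stay as the last step left them, time stands still between calls to the robot, and variables do not carry over. Pictures are saved under pics/ and viewed, and the job is handed in when it is done.

Besides the shell and the picture viewer there is one more tool, called in YAML: its name, and indented under it one key for each argument. move_arm: Moves the arm, as the interface text tells. Its arguments: {"type":"object","properties":{"motion":{"type":"array","items":{"type":"array","items":{"type":"number"}}}},"required":["motion"]}

```bash
mkdir -p pics; ls
python3 - <<'E'
from cell import bot,snapshot
import cv2,numpy as np
for n in ("scene","side","wrist"):
    s=snapshot(n); cv2.imwrite(f"pics/{n}0.png",s["img"][:,:,::-1]); print(n,np.round(s["intrinsics"],1).tolist(),np.round(s["view"],3).tolist())
    np.savez(f"{n}0.npz",**s)
print(bot.read_state())
E
```

```text
pics
scene [[481.5, 0.0, 316.8], [0.0, 481.5, 239.8], [0.0, 0.0, 1.0]] [[0.202, 0.979, 0.013, -125.38], [0.808, -0.159, -0.568, -495.148], [-0.554, 0.125, -0.823, 1595.868], [0.0, 0.0, 0.0, 1.0]]
side [[505.7, 0.0, 321.9], [0.0, 505.7, 240.1], [0.0, 0.0, 1.0]] [[0.998, -0.06, 0.012, -632.674], [-0.031, -0.674, -0.738, 48.123], [0.052, 0.736, -0.674, 1107.855], [0.0, 0.0, 0.0, 1.0]]
wrist [[348.0, 0.0, 323.2], [0.0, 348.0, 235.2], [0.0, 0.0, 1.0]] [[-0.258, -0.966, 0.001, 674.86], [-0.919, 0.246, 0.307, -39.707], [-0.297, 0.078, -0.952, 391.699], [0.0, 0.0, 0.0, 1.0]]
{'clock': 0.15, 'qpos': array([ 1.59806659e+00,  3.59221193e-01,  1.12919447e-02, -2.32524707e-04,
       -1.22408681e+00, -2.88105596e-01]), 'joint_velocities': array([ 0.00138006, -0.0041828 ,  0.0034157 ,  0.00196916,  0.00010193,
       -0.00023051]), 'joint_torque': array([-8.00847520e-04, -5.83275318e+01,  2.93289900e+01,  7.00105056e+00,
        8.76593665e-03, -1.10340873e-04]), 'position': array([174.0088746 , 651.82177872, 225.85248873]), 'tool_rot': array([-3.14145566e+00, -1.23157613e-03, -1.83171089e+00]), 'contact_force': array([ 0.09333934, -0.6742867 ,  0.61591846]), 'torque': array([-0.02872972, -0.02934224,  0.01045264]), 'width': 0.9985156149894366}
```

View pics/scene0.png

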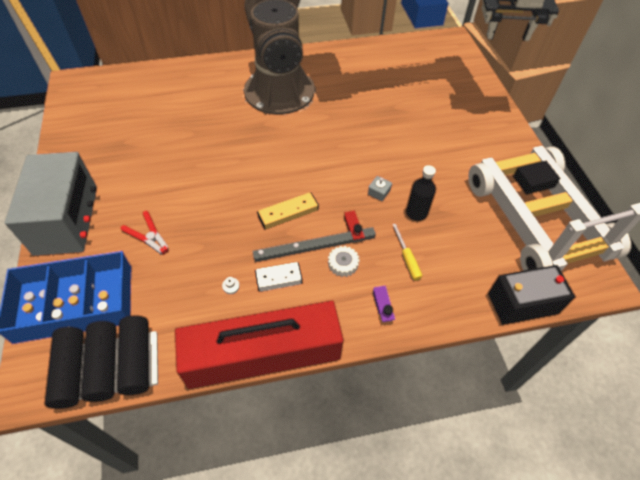

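View pics/side0.png

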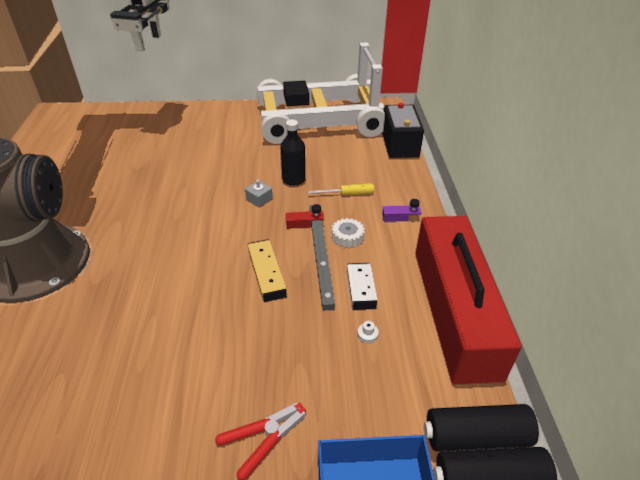

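View pics/wrist0.png

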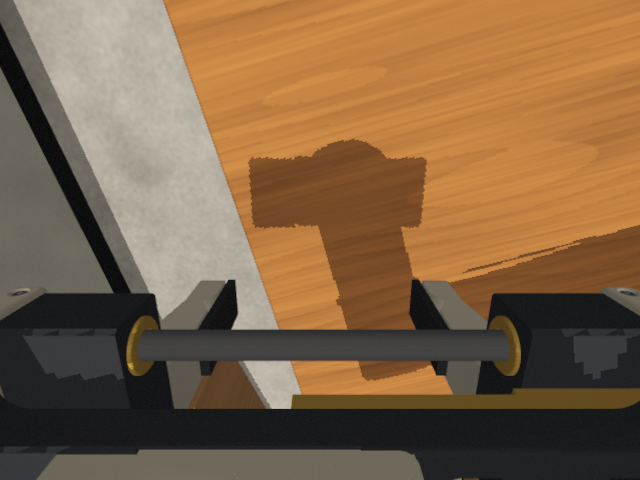

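Candidates: for the rail, the gold tube at scene (288,209) / side (267,269), the silver offcut at scene (278,276), and the yellow cart bars at (550,205). For the stop, the red one at scene (355,225) / side (303,218), and the purple decoy at scene (384,303). I choose the gold tube and the red stop, and will check them in a crop.

Run:
```python
import cv2
a=cv2.imread("pics/scene0.png")[175:275,240:400]; b=cv2.imread("pics/side0.png")[195:315,235:395]
cv2.imwrite("pics/cs.png",cv2.resize(a,None,fx=5,fy=5,interpolation=2)); cv2.imwrite("pics/cd.png",cv2.resize(b,None,fx=5,fy=5,interpolation=2))
```

```text
(no output)
```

View pics/cs.png

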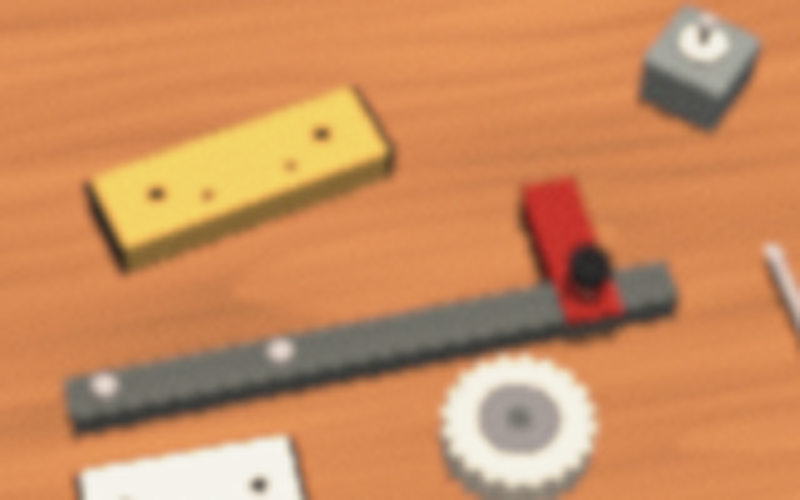

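View pics/cd.png

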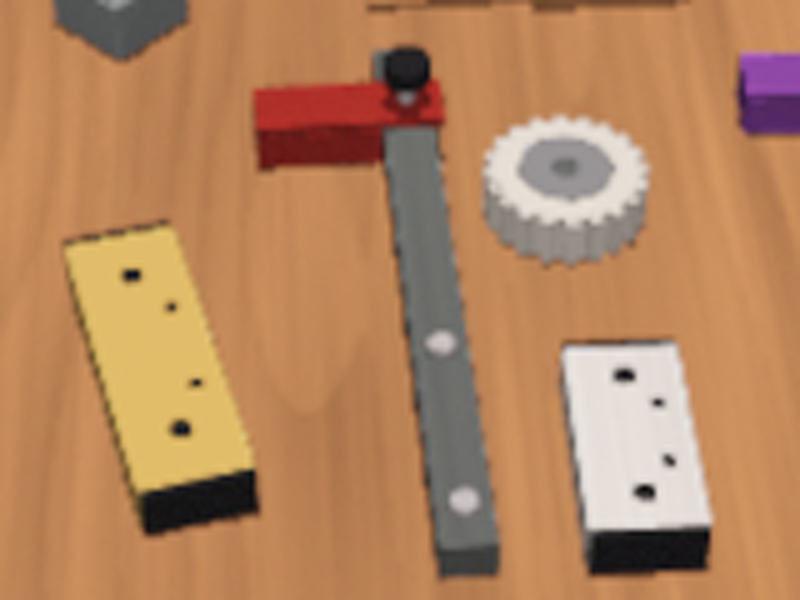

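The crops confirm it: gold rail with black plugs at side (267,269), red stop with black knob at side (305,218). Now fitting the poses from two views.

```bash
cat > h.py <<'E'
import numpy as np
from scipy.optimize import least_squares
def proj(s,P):
    P=np.atleast_2d(P); c=P@s["view"][:3,:3].T+s["view"][:3,3]; u=c@s["intrinsics"].T; return u[:,:2]/u[:,2:]
def place(p,L):
    L=np.atleast_2d(np.array(L,float)); c,s=np.cos(p[2]),np.sin(p[2])
    return np.c_[p[0]+c*L[:,0]-s*L[:,1],p[1]+s*L[:,0]+c*L[:,1],L[:,2]+p[3]]
def fit(obs,x0,fixz=False):
    # obs: list of (cam, local pts, pixels)
    def f(p):
        q=np.r_[p,0] if fixz else p
        return np.concatenate([(proj(s,place(q,L))-np.array(u)).ravel() for s,L,u in obs])
    r=least_squares(f,x0[:3] if fixz else x0,x_scale=[10,10,.1,10][:3 if fixz else 4]); return r.x,np.sqrt(np.mean(r.fun**2))
def ray(s,u,z):
    d=np.linalg.inv(s["intrinsics"])@np.r_[u,1]; R=s["view"][:3,:3]; o=-R.T@s["view"][:3,3]; d=R.T@d
    return o+d*(z-o[2])/d[2]
E
python3 - <<'E'
from h import *
sc=dict(np.load("scene0.npz")); sd=dict(np.load("side0.npz"))
cs=lambda l:(np.array(l)+.5)/5-.5+[240,175]
cd=lambda l:(np.array(l)+.5)/5-.5+[235,195]
L=[[-25,-80,25],[-25,80,25],[25,80,25],[25,-80,25]]
a=(sc,L,cs([(90,182),(352,88),(392,152),(125,250)])); b=(sd,L,cd([(142,495),(65,242),(170,222),(255,470)]))
for o in ([a,b],[a],[b]): print("rail",fit(o,[560,0,0,0]), fit(o,[560,0,0,0],True))
# stop/jig combined: frame stop. block outer corner
A=(sc,[[-60,0,20],[-60,30,20]],cs([(523,187),(575,178)])); B=(sd,[[-60,0,20],[-60,0,0],[0,0,20]],cd([(257,127),(262,167),(385,128)]))
print("stop",fit([A,B],[650,100,0,0]),fit([A,B],[650,100,0,0],True))
# fence
p=[ray(sc,u,20)for u in cs([(66,382),(545,290),(670,264)])]+[ray(sd,u,20)for u in cd([(385,140),(440,548)])]
print(np.round(p,1)); 
for i,j in((0,1),(0,2),(4,3)): d=p[j]-p[i];print(np.arctan2(-d[0],d[1]),np.hypot(*d[:2]))
for n,u,v in(("gearbox",(700,45),(120,0)),("wheel",(520,410),(565,165)),): print(n,ray(sc,cs(u),27),ray(sd,cd(v),27))
E
```

```text
rail (array([ 5.10869543e+02, -5.53401817e+01,  2.44787594e-01, -3.09686174e+00]), np.float64(0.7466453343321074)) (array([ 5.11710990e+02, -5.68371668e+01,  2.44080570e-01]), np.float64(0.8750501521048148))
rail (array([ 4.83747596e+02, -5.29638202e+01,  2.45805376e-01, -3.90267235e+01]), np.float64(0.15528475926537166)) (array([ 5.14250420e+02, -5.66025877e+01,  2.51979538e-01]), np.float64(0.8029590401266745))
rail (array([ 5.08812865e+02, -3.41323631e+01,  2.43471093e-01, -2.36130090e+01]), np.float64(0.2596315821060236)) (array([ 5.10739801e+02, -5.71720549e+01,  2.41459834e-01]), np.float64(0.6678826389130181))
stop (array([ 6.15074077e+02,  8.68677418e+01, -2.58153579e-03,  3.40970220e+00]), np.float64(0.41348185305841273)) (array([6.14532361e+02, 9.14171079e+01, 4.32647260e-02]), np.float64(0.5782615324787622))
[[ 629.3 -166.    20. ]
 [ 620.5   84.1   20. ]
 [ 616.9  152.1   20. ]
 [ 614.4   81.8   20. ]
 [ 625.  -168.3   20. ]]
0.03524457200980038 250.194227991653
0.03910569142509715 318.35321823006296
0.042502967405990404 250.34771012970398
gearbox [479.82831324 206.48083211  27.        ] [487.71873036 186.29963607  27.        ]
wheel [693.99828839  52.78081337  27.        ] [696.02207463  52.05991578  27.        ]
```

```bash
cat >> h.py <<'E'
from scipy.spatial.transform import Rotation as Ro
def rows(pts):
    "pts: list of (x,y,z,yaw) world -> row numbers from present pose, pointing straight down"
    from cell import bot
    s=bot.read_state(); R=Ro.from_euler('xyz',s["tool_rot"])
    print("now",np.round(s["position"],1),np.round(s["tool_rot"],3),"F",np.round(s["contact_force"],1),"t",s["clock"],"w",round(s["width"],3))
    for p in pts:
        t=R.inv().apply(np.array(p[:3])-s["position"])/10
        a=(R.inv()*Ro.from_euler('xyz',[np.pi,0,p[3]])).as_rotvec()
        print(p,np.round(t,2).tolist(),np.round(a,3).tolist())
E
python3 - <<'E'
from h import *
rows([(440,350,260,-1.53),(470,0,300,-1.53)])
w=dict(np.load("wrist0.npz"));print(-w["view"][:3,:3].T@w["view"][:3,3], w["view"][2,:3])
sc=dict(np.load("scene0.npz")); sd=dict(np.load("side0.npz"))
print("canister",ray(sc,[417,216],0),ray(sd,[293,181],0),"gearbox",ray(sc,[378,197],0),"driver",ray(sc,[395,228],0),ray(sd,[310,193],0))
E
```

```text
now [174.  651.8 225.9] [-3.141e+00 -1.000e-03 -1.832e+00] F [ 0.1 -0.7  0.6] t 0.15 w 0.999
(440, 350, 260, -1.53) [22.3, -33.49, -3.38] [0.0, -0.001, -0.302]
(470, 0, 300, -1.53) [55.35, -45.41, -7.34] [0.0, -0.001, -0.302]
[254.06325468 631.23573199 383.97118937] [-0.29719656  0.07795198 -0.95162897]
canister [588.9253471  284.09478378   0.        ] [573.70462243 277.42284688   0.        ] gearbox [504.34159713 198.26174416   0.        ] driver [616.08729264 213.67030274   0.        ] [616.53991794 222.9162902    0.        ]
```

move_arm:
  motion:
    - [22.3,-33.5,-2.4,0,0,-0.302,-1]
    - [22.3,-33.5,-2.4,0,0,-0.302,-1]
    - [22.3,-33.5,-2.4,0,0,-0.302,-1]
    - [22.3,-33.5,-2.4,0,0,-0.302,-1]
    - [22.3,-33.5,-2.4,0,0,-0.302,-1]
    - [22.3,-33.5,-2.4,0,0,-0.302,-1]
    - [22.3,-33.5,-2.4,0,0,-0.302,-1]
    - [22.3,-33.5,-2.4,0,0,-0.302,-1]

```text
clock: 1.15
position: [441.3, 348.6, 250.6]
tool_rot: [3.142, -0.0, -1.533]
contact_force: [-0.5, 0.2, 0.8]
width: 0.999
```

Run:
```python
from h import *
rows([(520,-10,150,-1.53)])
```

```text
now [441.3 348.6 250.6] [ 3.142 -0.    -1.533] F [-0.5  0.2  0.8] t 1.15 w 0.999
(520, -10, 150, -1.53) [36.14, -6.5, 10.06] [0.0, -0.0, -0.003]
```

move_arm:
  motion:
    - [36.1,-6.5,10,0,0,0,-1]
    - [36.1,-6.5,10,0,0,0,-1]
    - [36.1,-6.5,10,0,0,0,-1]
    - [36.1,-6.5,10,0,0,0,-1]
    - [36.1,-6.5,10,0,0,0,-1]
    - [36.1,-6.5,10,0,0,0,-1]
    - [36.1,-6.5,10,0,0,0,-1]
    - [36.1,-6.5,10,0,0,0,-1]
    - [36.1,-6.5,10,0,0,0,-1]

```text
clock: 2.28
position: [520.3, -6.3, 150.9]
tool_rot: [-3.141, 0.0, -1.528]
contact_force: [0.5, -0.4, -0.3]
width: 0.997
```

Run:
```python
from cell import bot,snapshot
import cv2,numpy as np
n="wrist"
s=snapshot(n); cv2.imwrite(f"pics/{n}1.png",s["img"][:,:,::-1]); np.savez(f"{n}1.npz",**s)
s=bot.read_state();print(s["position"],s["tool_rot"])
```

```text
[520.25708345  -6.23038694 151.00578482] [-3.14073687e+00  3.42111797e-04 -1.52763884e+00]
```

View pics/wrist1.png

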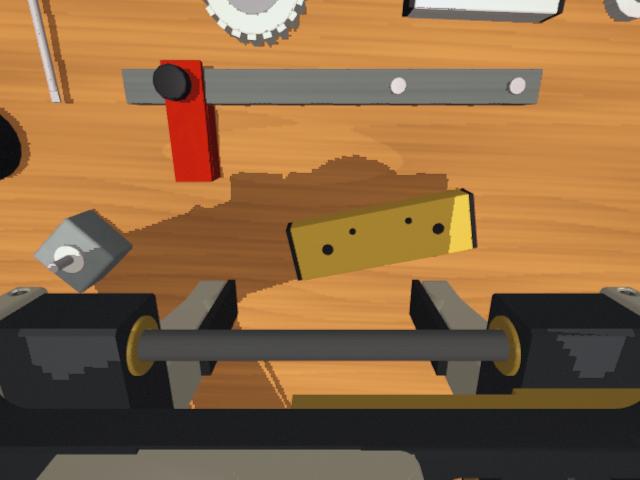

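The wrist view shows the rail at (383,235), the fence at (330,87) nearly parallel to the tool's jaw axis, and the red stop at (192,130). Zooming in for the corners.

Run:
```python
import cv2
a=cv2.imread("pics/wrist1.png")
cv2.imwrite("pics/w1a.png",cv2.resize(a[55:190,115:305],None,fx=4,fy=4,interpolation=2)); cv2.imwrite("pics/w1b.png",cv2.resize(a[180:290,280:480],None,fx=4,fy=4,interpolation=2))
```

```text
(no output)
```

View pics/w1a.png

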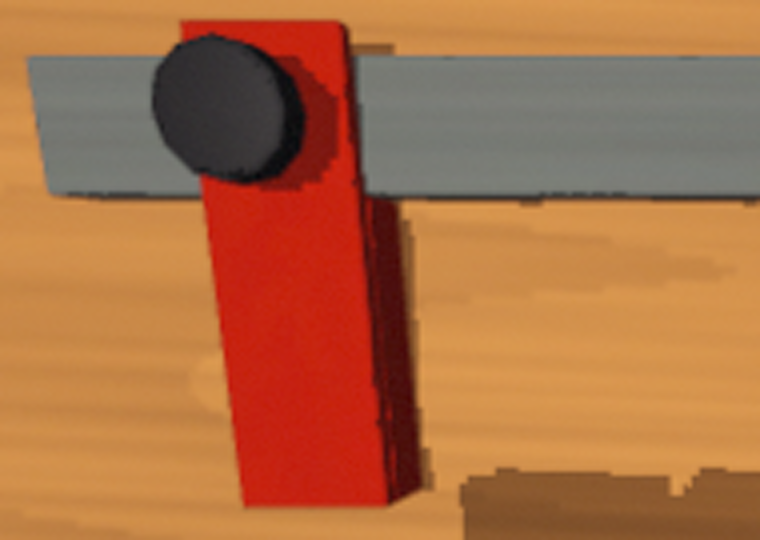

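View pics/w1b.png

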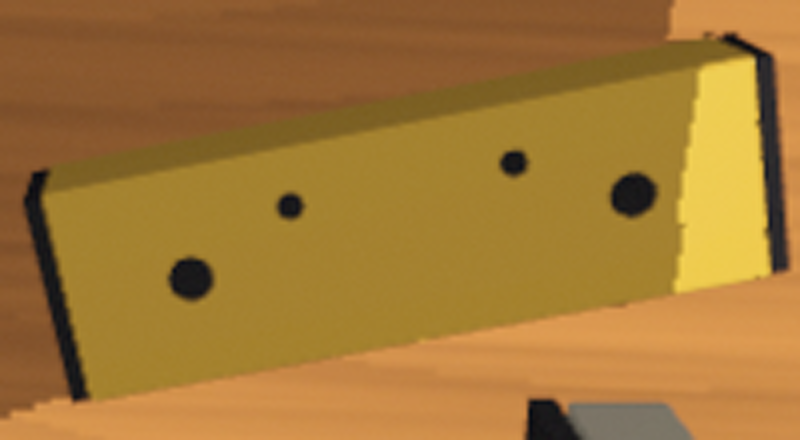

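Run:
```python
from h import *
import cv2
w=dict(np.load("wrist1.npz"))
ca=lambda l:(np.array(l)+.5)/4-.5+[115,55]
cb=lambda l:(np.array(l)+.5)/4-.5+[280,180]
L=[[25,80,25],[-25,80,25],[-25,-80,25],[25,-80,25]]
o=[(w,L,cb([(30,197),(75,400),(787,270),(772,57)]))]
print("rail",fit(o,[512,-57,.24,0]),fit(o,[512,-57,.24,0],True))
S=[(w,[[-60,0,0],[-60,0,20],[0,0,0]],ca([(420,488),(390,505),(400,203)]))]
print("stop",fit(S,[617,88,.04,0],True))
p=[ray(w,u,20) for u in (ca((50,193)),ca((540,197)),[542,103])]
g=cv2.cvtColor(w["img"],cv2.COLOR_RGB2GRAY)
print(np.round(p,1)); d=p[2]-p[0]; print(np.arctan2(-d[0],-d[1]) if 0 else np.arctan2(d[0],-d[1]),np.hypot(*d[:2]))
print(g[95:110,[160,300,400,500]].T)
```

```text
rail (array([ 5.09301959e+02, -5.76322223e+01,  2.37347661e-01, -4.89019719e+00]), np.float64(0.566537636361194)) (array([ 5.10708169e+02, -5.66505044e+01,  2.36929259e-01]), np.float64(1.2938602146147282))
stop (array([6.13469807e+02, 8.91645019e+01, 1.57508962e-02]), np.float64(0.3394284830017153))
[[ 611.4  151.2   20. ]
 [ 614.8   56.    20. ]
 [ 625.1 -171.2   20. ]]
0.04242478155313139 322.7398948816819
[[ 84 113 121 122 122 123 121 119  96  67 122 152 152 151 151]
 [122 124 125 123 125 125 124 120  97  52 101 147 153 153 153]
 [118 120 122 122 121 120 122 120  98  50 107 153 153 154 152]
 [117 118 119 119 120 118 120 114  81  61 110 146 148 152 155]]
```

Run:
```python
from h import *
rows([(446,-60,150,-1.529),(446,-60,8,-1.529)])
```

```text
now [520.3  -6.2 151. ] [-3.141  0.    -1.528] F [-0.4  0.3  0.3] t 2.325 w 1.003
(446, -60, 150, -1.529) [5.05, 7.65, 0.09] [-0.001, 0.0, 0.001]
(446, -60, 8, -1.529) [5.06, 7.66, 14.29] [-0.001, 0.0, 0.001]
```

move_arm:
  motion:
    - [5.1,7.7,0,0,0,0,-1]
    - [5.1,7.7,0,0,0,0,-1]
    - [5.1,7.7,5,0,0,0,-1]
    - [5.1,7.7,10,0,0,0,-1]
    - [5.1,7.7,12.5,0,0,0,-1]
    - [5.1,7.7,13.8,0,0,0,-1]
    - [5.1,7.7,14.3,0,0,0,-1]
    - [5.1,7.7,14.3,0,0,0,-1]

```text
clock: 3.32
position: [445.8, -61.4, 8.1]
tool_rot: [-3.141, 0.0, -1.529]
contact_force: [0.0, -0.1, 0.5]
width: 1.002
```

Run:
```python
from h import *
rows([(560-42*-.0,-60,8,-1.529)])
```

```text
now [445.8 -61.4   8.1] [-3.141  0.    -1.529] F [ 0.  -0.1  0.5] t 3.325 w 1.002
(560.0, -60, 8, -1.529) [0.34, -11.41, 0.02] [-0.001, 0.0, 0.0]
```

move_arm:
  motion:
    - [0,-0.6,0,0,0,0,-1]
    - [0,-1.2,0,0,0,0,-1]
    - [0,-1.8,0,0,0,0,-1]
    - [0,-2.4,0,0,0,0,-1]
    - [0,-3.0,0,0,0,0,-1]
    - [0,-3.6,0,0,0,0,-1]
    - [0,-4.2,0,0,0,0,-1]
    - [0,-4.8,0,0,0,0,-1]
    - [0,-5.4,0,0,0,0,-1]
    - [0,-6.0,0,0,0,0,-1]
    - [0,-6.6,0,0,0,0,-1]
    - [0,-6.6,0,0,0,0,-1]

```text
clock: 4.82
position: [512.0, -59.0, 7.6]
tool_rot: [-3.141, 0.0, -1.53]
contact_force: [0.0, 1.4, -0.2]
width: 1.002
```

Run:
```python
from cell import bot,snapshot
import cv2,numpy as np
n="wrist"
s=snapshot(n); cv2.imwrite(f"pics/{n}2.png",s["img"][:,:,::-1]); np.savez(f"{n}2.npz",**s)
s=snapshot("side"); cv2.imwrite(f"pics/side2.png",cv2.resize(s["img"][150:350,200:420,::-1],None,fx=3,fy=3))
```

```text
(no output)
```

View pics/wrist2.png

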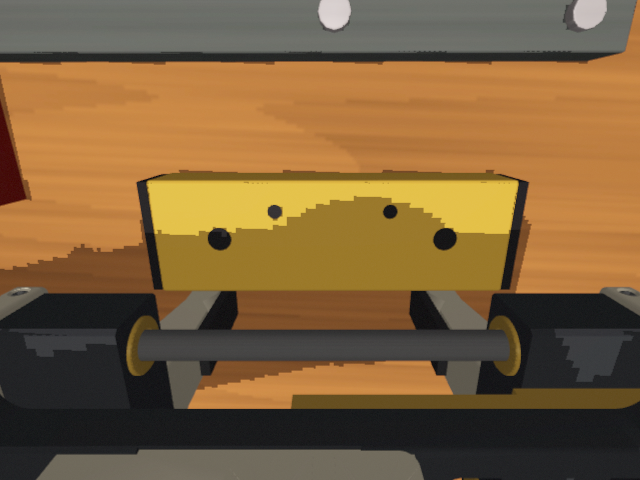

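View pics/side2.png

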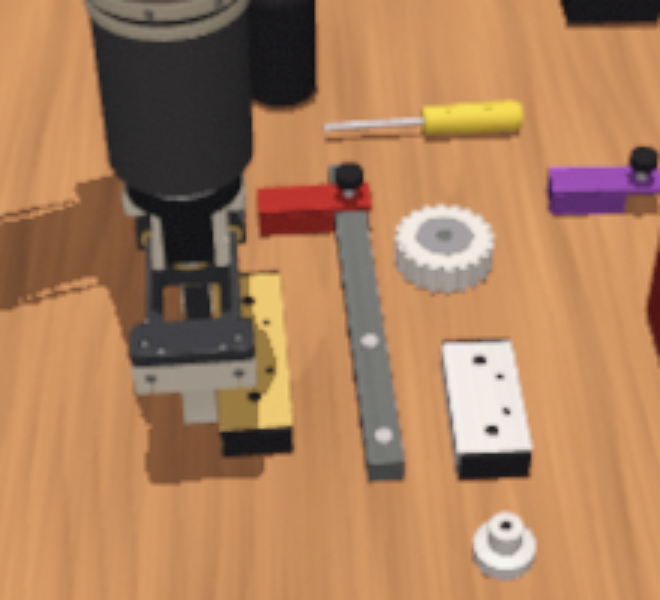

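The rail is squared up, with its edge at row 181 on both ends. Continuing to the fence.

move_arm:
  motion:
    - [0,-0.6,0,0,0,0,-1]
    - [0,-1.2,0,0,0,0,-1]
    - [0,-1.8,0,0,0,0,-1]
    - [0,-2.4,0,0,0,0,-1]
    - [0,-3.0,0,0,0,0,-1]
    - [0,-3.4,0,0,0,0,-1]
    - [0,-3.7,0,0,0,0,-1]
    - [0,-3.8,0,0,0,0,-1]

```text
clock: 5.92
position: [549.4, -57.5, 7.5]
tool_rot: [-3.141, 0.0, -1.53]
contact_force: [-0.5, -0.0, 0.6]
width: 0.998
```

Run:
```python
from cell import bot,snapshot
import cv2,numpy as np
n="wrist"
s=snapshot(n); cv2.imwrite(f"pics/{n}3.png",s["img"][:,:,::-1]); np.savez(f"{n}3.npz",**s)
```

```text
(no output)
```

View pics/wrist3.png

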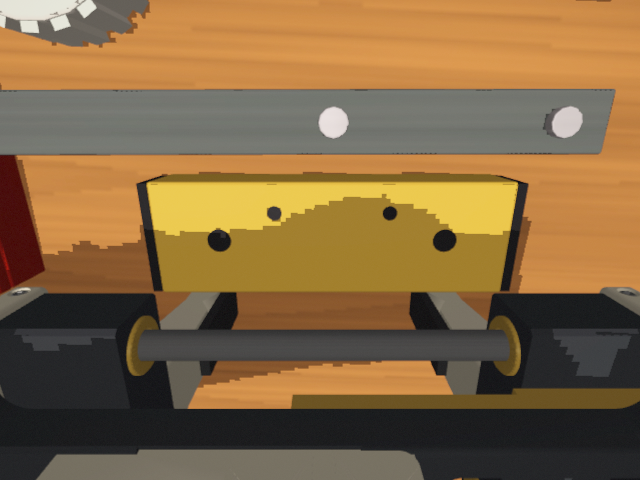

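move_arm:
  motion:
    - [0,-0.3,0,0,0,0,-1]
    - [0,-0.5,0,0,0,0,-1]
    - [0,-0.6,0,0,0,0,-1]
    - [0,-0.7,0,0,0,0,-1]
    - [0,-0.7,0,0,0,0,-1]

```text
clock: 6.6
position: [556.3, -57.3, 7.5]
tool_rot: [-3.141, 0.0, -1.53]
contact_force: [0.1, 0.9, -0.2]
width: 0.999
```

Run:
```python
from cell import bot,snapshot
import cv2,numpy as np
n="wrist"
s=snapshot(n); cv2.imwrite(f"pics/{n}4.png",cv2.resize(s["img"][130:230,100:560,::-1],(800,174*2))); np.savez(f"{n}4.npz",**s)
```

```text
(no output)
```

View pics/wrist4.png

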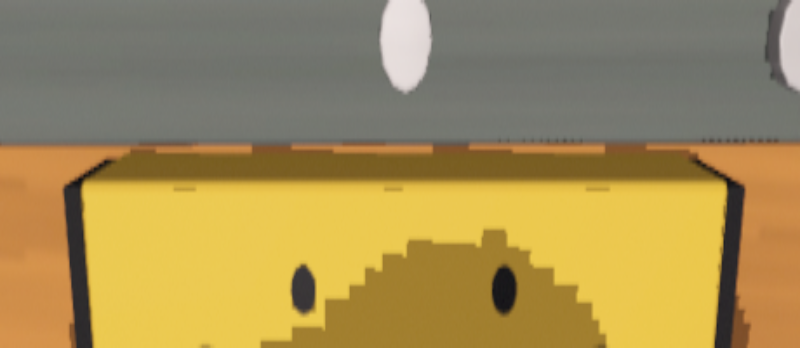

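The gap is about 1–2 mm and parallel.

move_arm:
  motion:
    - [0,-0.05,0,0,0,0,-1]
    - [0,-0.1,0,0,0,0,-1]
    - [0,-0.13,0,0,0,0,-1]
    - [0,-0.16,0,0,0,0,-1]

```text
clock: 7.15
position: [557.6, -57.2, 7.5]
tool_rot: [3.141, -0.0, -1.53]
contact_force: [-1.1, 0.9, 0.2]
width: 0.997
```

move_arm:
  motion:
    - [0,-0.05,0,0,0,0,-1]
    - [0,-0.08,0,0,0,0,-1]
    - [0,-0.08,0,0,0,0,-1]

```text
clock: 7.52
position: [558.5, -57.2, 7.6]
tool_rot: [-3.142, -0.0, -1.53]
contact_force: [-1.2, -0.6, 1.2]
width: 0.996
```

move_arm:
  motion:
    - [0,-0.05,0,0,0,0,-1]
    - [0,-0.08,0,0,0,0,-1]
    - [0,-0.08,0,0,0,0,-1]

```text
clock: 7.9
position: [559.4, -57.1, 7.6]
tool_rot: [-3.141, 0.0, -1.53]
contact_force: [-1.5, -0.4, 0.5]
width: 1.004
```

Run:
```python
from cell import bot,snapshot
import cv2,numpy as np
n="wrist"
s=snapshot(n); cv2.imwrite(f"pics/{n}5.png",cv2.resize(s["img"][130:230,100:560,::-1],(800,174*2))); np.savez(f"{n}5.npz",**s)
```

```text
(no output)
```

View pics/wrist5.png

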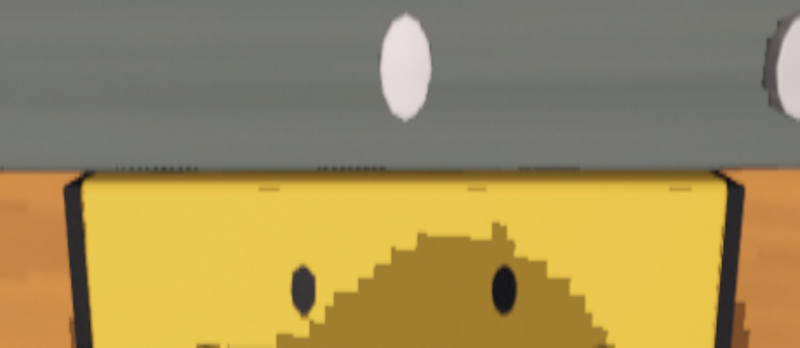

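move_arm:
  motion:
    - [0,-0.05,0,0,0,0,-1]
    - [0,-0.1,0,0,0,0,-1]
    - [0,-0.1,0,0,0,0,-1]

```text
clock: 8.32
position: [559.6, -57.2, 7.5]
tool_rot: [3.14, -0.0, -1.53]
contact_force: [-5.1, 0.5, 4.6]
width: 1.001
```

Contact with the fence: the force reached 5 N and the TCP stopped. Backing off, raising, shutting the fingers and going to the -y end.

move_arm:
  motion:
    - [0,1.0,0,0,0,0,-1]
    - [0,3.0,0,0,0,0,-1]
    - [0,3.0,-6,0,0,0,1]
    - [6,3.0,-8,0,0,0,1]
    - [12.5,3.0,-8,0,0,0,1]
    - [12.5,-3.4,-8,0,0,0,1]
    - [12.5,-3.4,-8,0,0,0,1]
    - [12.5,-3.4,-8,0,0,0,1]
    - [12.5,-3.4,-8,0,0,0,1]
    - [12.5,-3.4,-8,0,0,0,1]

```text
clock: 9.57
position: [599.1, -180.2, 88.0]
tool_rot: [-3.141, -0.0, -1.529]
contact_force: [-0.3, -0.4, -0.3]
width: 0.147
```

Run:
```python
from cell import bot,snapshot
import cv2,numpy as np
from h import *
n="wrist"
s=snapshot(n); cv2.imwrite(f"pics/{n}6.png",s["img"][:,:,::-1]); np.savez(f"{n}6.npz",**s)
rows([])
s=snapshot("side"); cv2.imwrite(f"pics/side6.png",cv2.resize(s["img"][150:350,200:420,::-1],None,fx=3,fy=3))
```

```text
now [ 599.2 -180.2   88. ] [-3.141 -0.    -1.529] F [-0.  -0.1  0.2] t 9.625 w 0.106
```

View pics/wrist6.png

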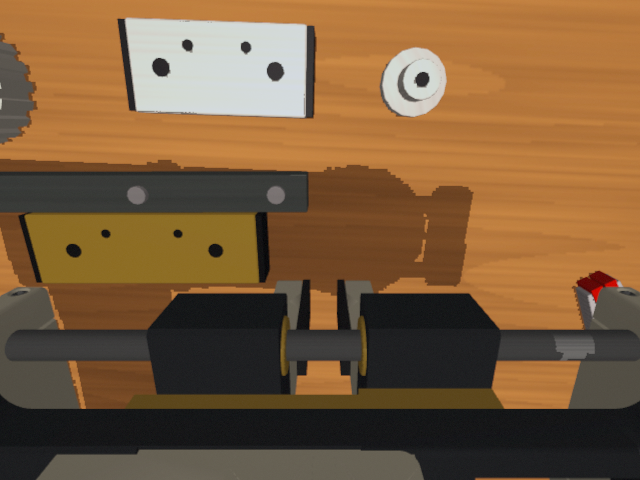

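View pics/side6.png

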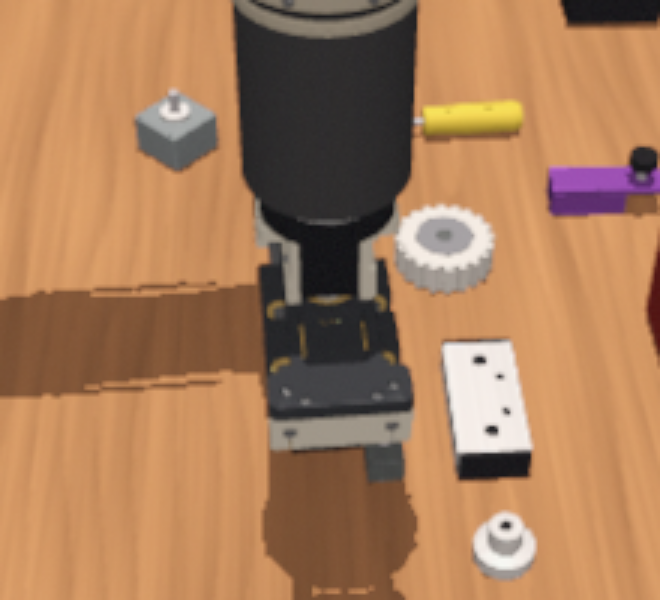

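Rail end is at wrist (267,245), against the fence, with the fingers beyond it. Checking the end gap, then descending.

Run:
```python
from h import *
w=dict(np.load("wrist6.npz"))
print(ray(w,[260,280],25),ray(w,[258,213],25),ray(w,[25,215],25), ray(w,[38,283],25))
```

```text
[ 575.90312138 -136.20357232   25.        ] [ 623.98919404 -135.56940297   25.        ] [616.26451894  17.13577066  25.        ] [567.12154175  18.89307492  25.        ]
```

move_arm:
  motion:
    - [0,0,4,0,0,0,1]
    - [0,0,7,0,0,0,1]
    - [0,0,8,0,0,0,1]
    - [0,0,8,0,0,0,1]

```text
clock: 10.18
position: [599.4, -180.6, 7.5]
tool_rot: [3.141, -0.0, -1.529]
contact_force: [0.5, -0.3, 0.1]
width: 0.005
```

move_arm:
  motion:
    - [-0.6,0,0,0,0,0,1]
    - [-1.2,0,0,0,0,0,1]
    - [-1.8,0,0,0,0,0,1]
    - [-2.4,0,0,0,0,0,1]
    - [-3.0,0,0,0,0,0,1]
    - [-3.6,0,0,0,0,0,1]
    - [-4.2,0,0,0,0,0,1]
    - [-4.8,0,0,0,0,0,1]
    - [-5.4,0,0,0,0,0,1]
    - [-6.0,0,0,0,0,0,1]
    - [-6.0,0,0,0,0,0,1]

```text
clock: 11.55
position: [596.8, -119.9, 7.4]
tool_rot: [3.141, 0.0, -1.529]
contact_force: [0.4, -0.2, 0.8]
width: 0.004
```

Run:
```python
from cell import bot,snapshot
import cv2,numpy as np
n="wrist"
s=snapshot(n); cv2.imwrite(f"pics/{n}7.png",s["img"][:,:,::-1]); np.savez(f"{n}7.npz",**s)
s=snapshot("scene"); cv2.imwrite(f"pics/scene7.png",cv2.resize(s["img"][150:290,220:420,::-1],None,fx=4,fy=4))
```

```text
(no output)
```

View pics/wrist7.png

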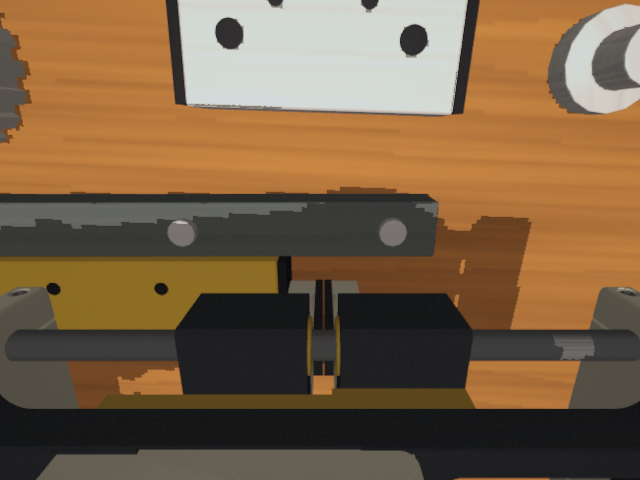

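View pics/scene7.png

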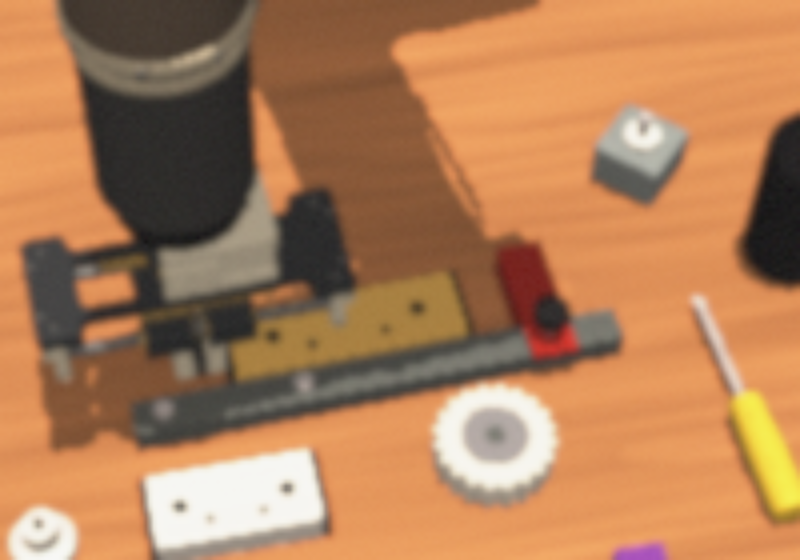

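The rail slides along the fence; it is still about 25–30 mm from the stop (scene crop, 470→515).

move_arm:
  motion:
    - [-0.5,0,0,0,0,0,1]
    - [-1.0,0,0,0,0,0,1]
    - [-1.4,0,0,0,0,0,1]
    - [-1.7,0,0,0,0,0,1]
    - [-1.8,0,0,0,0,0,1]
    - [-1.8,0,0,0,0,0,1]

```text
clock: 12.4
position: [596.3, -102.5, 7.6]
tool_rot: [-3.141, 0.0, -1.529]
contact_force: [-1.1, 0.8, 0.2]
width: 0.002
```

Run:
```python
from cell import bot,snapshot
import cv2,numpy as np
s=snapshot("scene"); cv2.imwrite(f"pics/scene8.png",cv2.resize(s["img"][190:265,260:380,::-1],None,fx=6,fy=6,interpolation=2))
s=snapshot("side"); cv2.imwrite(f"pics/side8.png",cv2.resize(s["img"][190:320,250:370,::-1],None,fx=4,fy=4,interpolation=2))
s=bot.read_state(); print(s["contact_force"])
```

```text
[-0.17638816 -0.17504295  0.09230076]
```

View pics/scene8.png

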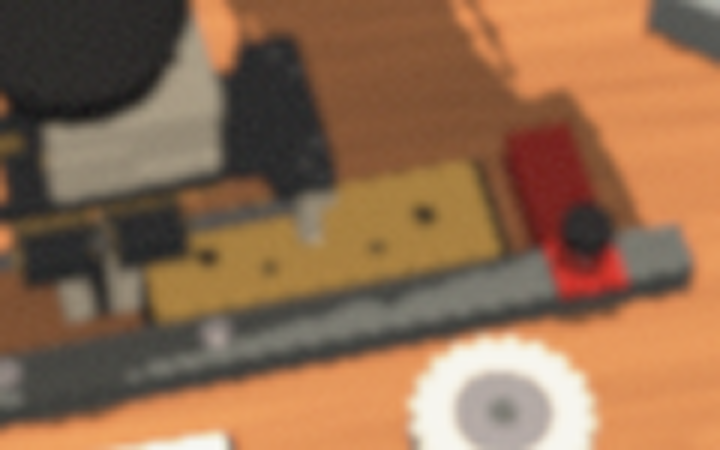

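View pics/side8.png

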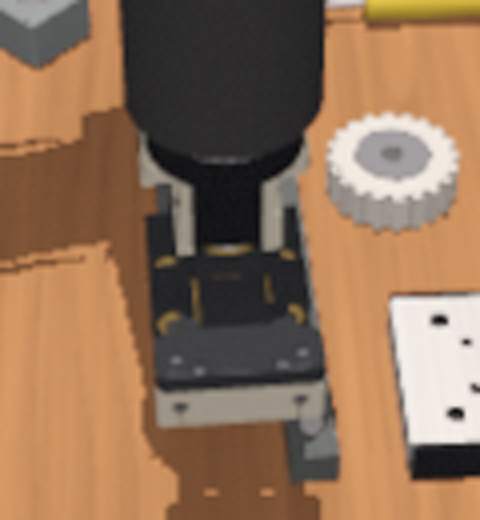

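move_arm:
  motion:
    - [-0.3,0,0,0,0,0,1]
    - [-0.5,0,0,0,0,0,1]
    - [-0.7,0,0,0,0,0,1]
    - [-0.8,0,0,0,0,0,1]
    - [-0.8,0,0,0,0,0,1]

```text
clock: 13.12
position: [595.9, -94.5, 7.5]
tool_rot: [-3.142, 0.0, -1.53]
contact_force: [0.3, -1.2, 0.3]
width: 0.005
```

Run:
```python
from cell import bot,snapshot
import cv2,numpy as np
s=snapshot("scene"); cv2.imwrite(f"pics/scene9.png",cv2.resize(s["img"][195:255,280:380,::-1],None,fx=8,fy=8,interpolation=2))
```

```text
(no output)
```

View pics/scene9.png

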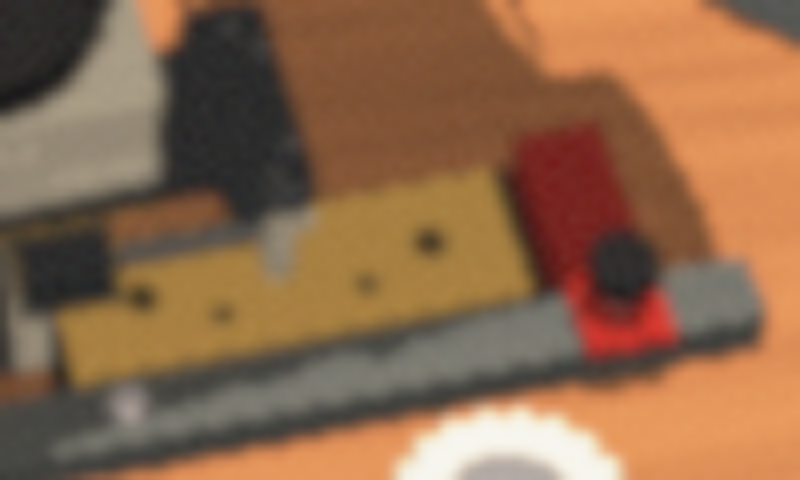

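A few mm left; creeping.

move_arm:
  motion:
    - [-0.05,0,0,0,0,0,1]
    - [-0.1,0,0,0,0,0,1]
    - [-0.15,0,0,0,0,0,1]
    - [-0.2,0,0,0,0,0,1]
    - [-0.2,0,0,0,0,0,1]

```text
clock: 13.8
position: [595.8, -92.6, 7.5]
tool_rot: [3.141, 0.0, -1.53]
contact_force: [-0.4, 0.0, -0.2]
width: 0.005
```

move_arm:
  motion:
    - [-0.05,0,0,0,0,0,1]
    - [-0.1,0,0,0,0,0,1]
    - [-0.1,0,0,0,0,0,1]

```text
clock: 14.18
position: [595.7, -91.6, 7.5]
tool_rot: [3.142, 0.0, -1.53]
contact_force: [-0.2, -0.0, 0.2]
width: 0.004
```

move_arm:
  motion:
    - [-0.05,0,0,0,0,0,1]
    - [-0.1,0,0,0,0,0,1]
    - [-0.1,0,0,0,0,0,1]

```text
clock: 14.55
position: [595.7, -90.6, 7.6]
tool_rot: [-3.142, 0.0, -1.53]
contact_force: [0.4, -1.1, -1.2]
width: 0.004
```

move_arm:
  motion:
    - [-0.05,0,0,0,0,0,1]
    - [-0.1,0,0,0,0,0,1]
    - [-0.1,0,0,0,0,0,1]

```text
clock: 14.92
position: [595.7, -89.6, 7.6]
tool_rot: [-3.142, 0.0, -1.53]
contact_force: [-0.9, -1.3, 0.5]
width: 0.003
```

move_arm:
  motion:
    - [-0.05,0,0,0,0,0,1]
    - [-0.1,0,0,0,0,0,1]
    - [-0.1,0,0,0,0,0,1]

```text
clock: 15.3
position: [595.6, -88.6, 7.6]
tool_rot: [-3.142, 0.0, -1.53]
contact_force: [0.4, -0.3, -0.8]
width: 0.006
```

Run:
```python
from cell import bot,snapshot
import cv2,numpy as np
s=snapshot("scene"); cv2.imwrite(f"pics/scene10.png",cv2.resize(s["img"][195:255,280:380,::-1],None,fx=8,fy=8,interpolation=2))
```

```text
(no output)
```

View pics/scene10.png

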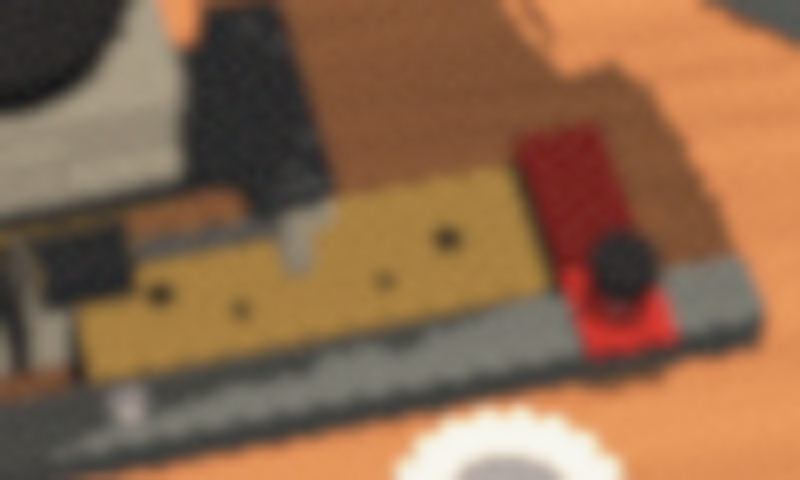

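move_arm:
  motion:
    - [-0.05,0,0,0,0,0,1]
    - [-0.1,0,0,0,0,0,1]
    - [-0.1,0,0,0,0,0,1]

```text
clock: 15.72
position: [595.6, -88.4, 7.6]
tool_rot: [3.141, -0.001, -1.53]
contact_force: [0.5, -6.3, -0.6]
width: -0.0
```

move_arm:
  motion:
    - [-0.05,0,0,0,0,0,1]
    - [-0.1,0,0,0,0,0,1]
    - [-0.1,0,0,0,0,0,1]

```text
clock: 16.1
position: [595.5, -88.3, 7.7]
tool_rot: [3.141, -0.002, -1.53]
contact_force: [2.0, -10.7, -1.2]
width: 0.004
```

move_arm:
  motion:
    - [-0.05,0,0,0,0,0,1]
    - [-0.1,0,0,0,0,0,1]
    - [-0.1,0,0,0,0,0,1]

```text
clock: 16.48
position: [595.5, -88.3, 7.9]
tool_rot: [3.141, -0.003, -1.53]
contact_force: [2.7, -16.1, -1.2]
width: 0.006
```

Butted against the stop: 16 N and the TCP stalled at y = -88.3. Back off and look.

move_arm:
  motion:
    - [0.6,0,0,0,0,0,1]
    - [2.5,0,0,0,0,0,1]
    - [3.0,0,-5,0,0,0,1]
    - [0,6,-11,0,0,0,-1]
    - [-6,10.5,-13,0,0,0,-1]
    - [-10.0,10.5,-13,0,0,0,-1]
    - [-10.0,10.5,-13,0,0,0,-1]
    - [-10.0,10.5,-13,0,0,0,-1]

```text
clock: 17.48
position: [486.7, 10.3, 138.0]
tool_rot: [-3.141, 0.001, -1.528]
contact_force: [-0.2, -0.2, -0.3]
width: 0.51
```

Run:
```python
from cell import bot,snapshot
import cv2,numpy as np
from h import *
n="wrist"
s=snapshot(n); np.savez(f"{n}11.npz",**s)
rows([])
cv2.imwrite("pics/w11f.png",s["img"][:,:,::-1])
```

```text
now [486.8   9.6 137.5] [-3.142  0.    -1.529] F [ 0.5 -0.6 -0.4] t 17.525 w 0.555
```

View pics/w11f.png

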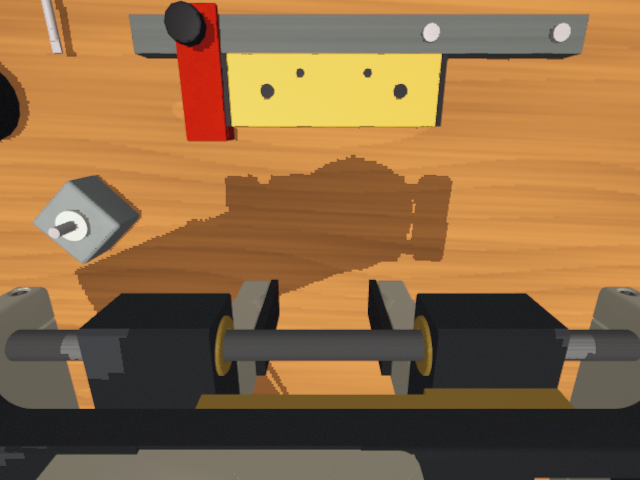

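The rail looks seated at wrist (335,90). A gentle confirming nudge toward the fence verifies and fixes the contact.

Run:
```python
from h import *
rows([(530,5,138,-1.529),(530,5,8,-1.529),(554,4,8,-1.529)])
import cv2
w=np.load("wrist11.npz")["img"][35:150,170:460,::-1]
cv2.imwrite("pics/w11c.png",cv2.resize(w,(800,317*800//800),interpolation=2))
```

```text
now [486.8   9.6 137.5] [-3.142  0.    -1.529] F [ 0.5 -0.6 -0.4] t 17.525 w 0.555
(530, 5, 138, -1.529) [0.64, -4.3, -0.05] [-0.0, 0.0, -0.0]
(530, 5, 8, -1.529) [0.64, -4.3, 12.95] [-0.0, 0.0, -0.0]
(554, 4, 8, -1.529) [0.84, -6.69, 12.95] [-0.0, 0.0, -0.0]
```

View pics/w11c.png

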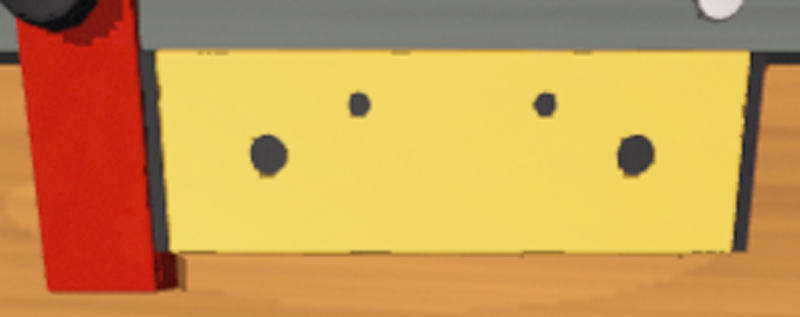

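move_arm:
  motion:
    - [0.6,-4.3,0,0,0,0,-1]
    - [0.6,-4.3,5,0,0,0,-1]
    - [0.6,-4.3,10,0,0,0,-1]
    - [0.6,-4.3,12.3,0,0,0,-1]
    - [0.6,-4.3,12.9,0,0,0,-1]
    - [0.6,-4.9,12.9,0,0,0,-1]
    - [0.6,-5.5,12.9,0,0,0,-1]
    - [0.6,-6.1,12.9,0,0,0,-1]
    - [0.6,-6.5,12.9,0,0,0,-1]
    - [0.6,-6.7,12.9,0,0,0,-1]
    - [0.6,-6.7,12.9,0,0,0,-1]

```text
clock: 18.9
position: [553.7, 6.8, 8.6]
tool_rot: [-3.142, 0.0, -1.529]
contact_force: [-0.3, -0.1, 0.6]
width: 1.0
```

move_arm:
  motion:
    - [0,-0.05,0,0,0,0,-1]
    - [0,-0.1,0,0,0,0,-1]
    - [0,-0.15,0,0,0,0,-1]
    - [0,-0.15,0,0,0,0,-1]

```text
clock: 19.4
position: [555.2, 6.8, 8.6]
tool_rot: [-3.142, -0.0, -1.53]
contact_force: [0.0, -1.1, -0.6]
width: 1.001
```

move_arm:
  motion:
    - [0,-0.05,0,0,0,0,-1]
    - [0,-0.1,0,0,0,0,-1]
    - [0,-0.15,0,0,0,0,-1]
    - [0,-0.15,0,0,0,0,-1]

```text
clock: 19.9
position: [556.7, 6.8, 8.6]
tool_rot: [3.142, -0.0, -1.53]
contact_force: [0.9, -0.0, 0.1]
width: 1.0
```

move_arm:
  motion:
    - [0,-0.05,0,0,0,0,-1]
    - [0,-0.1,0,0,0,0,-1]
    - [0,-0.1,0,0,0,0,-1]

```text
clock: 20.27
position: [556.9, 6.7, 8.4]
tool_rot: [3.14, -0.0, -1.53]
contact_force: [-5.0, 1.3, 3.1]
width: 0.994
```

It stalls at x = 556.9, exactly where the earlier fence contact predicts. Retreat, then a final look.

move_arm:
  motion:
    - [0,0.5,0,0,0,0,-1]
    - [0,2.0,0,0,0,0,-1]
    - [0,4.0,-1,0,0,0,-1]
    - [0,5.0,-7,0,0,0,-1]
    - [0,5.0,-13,0,0,0,-1]
    - [0,5.0,-13,0,0,0,-1]
    - [0,5.0,-13,0,0,0,-1]

```text
clock: 21.15
position: [507.0, 4.8, 138.7]
tool_rot: [-3.141, 0.001, -1.53]
contact_force: [-1.2, -0.8, -0.5]
width: 0.998
```

Run:
```python
from cell import bot,snapshot
import cv2,numpy as np
from h import *
s=snapshot("wrist"); np.savez("wrist12.npz",**s); rows([])
cv2.imwrite("pics/w12.png",cv2.resize(s["img"][30:190,150:470,::-1],(800,400),interpolation=2))
s=snapshot("scene"); cv2.imwrite("pics/s12.png",s["img"][:,:,::-1])
```

```text
now [506.6   4.6 137.8] [ 3.141  0.    -1.53 ] F [ 0.2  0.  -0.3] t 21.2 w 0.998
```

View pics/w12.png

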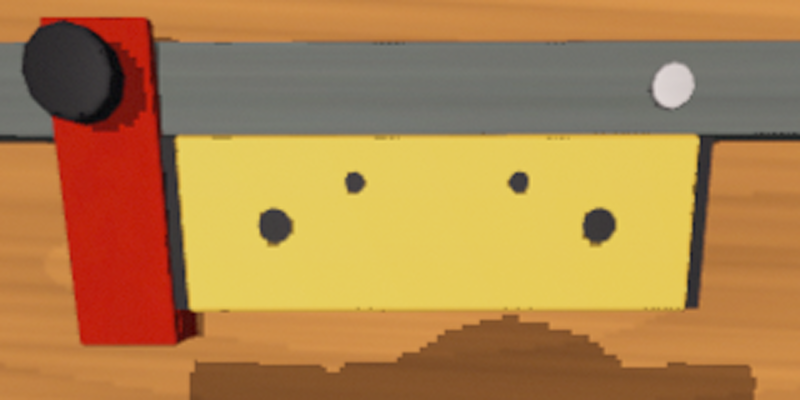

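View pics/s12.png

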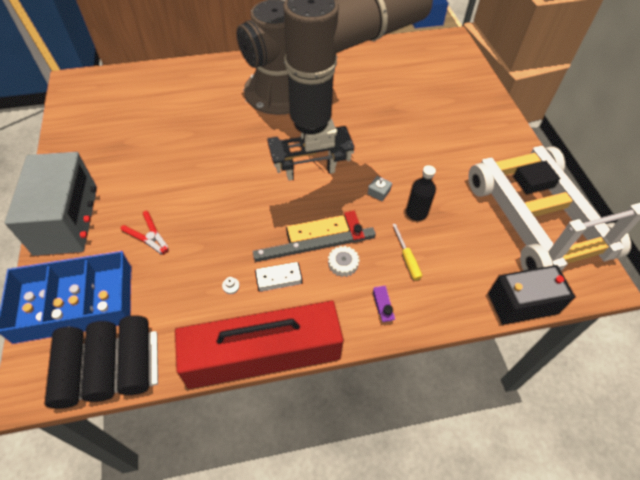

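The rail is flush against the fence (row 135 along its whole length) and its plug touches the red stop (column ~165), with no wood visible between them. The bystanders are at their original pixels.

Run:
```python
from cell import ticket
print(ticket.finish_job())
```

```text
the job is handed in; nothing more can be done
None
```

I pushed the gold rail flat against the steel fence and up to the red end stop, then handed the job in at about 21 s of the 45 s allowed. The hand-in gives no verdict.

**What I did:**
- I pushed the rail's long side with both fingers open, which squared it up, until it met the fence at about 5 N.
- I pushed its end with the fingers shut until it stalled against the stop. The wrist force then read 16 N, the highest reading I saw; forces were only read at the end of each move.
- I gave it one light push toward the fence to confirm (5 N), then lifted the arm clear.

**What the last checks showed:**
- **Fence contact:** the confirming push stalled at x = 556.9 mm, exactly where the first contact predicted.
- **Final pictures:** the rail is flush along the fence with no table visible at the stop. The bystanders look unmoved by eye; I did not measure them.
- **Disagreements:** the cameras differed by about 4 mm on where the fence and rail are, and the fitted stop angle ranged from about 0 to 0.04 rad, against 0.042 for the fence itself. I therefore relied on contact to seat the rail, and did not run a final numeric fit of its pose.

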